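# Shut the marked air valve under the sliding cover

## Task

Shut off one air line in the manifold box: push the loose cover aside by its rib, sliding it all the way to the left end of the box so the valve bay is uncovered, then push the valve handle that ends in a round disc a quarter turn to the left until it is fully shut against its stop. Only slide the cover, never lift it, and leave it seated at that end; do not move the plain straight handle beside it, nor the tin, graver and brass cap lying around the box.

Things in the scene. Friction and masses are not known exactly. Their poses are not given: they have to be found in the camera images.
- manifold: Grey box fixed to the bench, 140 (x) by 400 (y) by 56 mm high; origin: centre of its underside. +x points roughly away from the robot, +y to the robot's left. -y half: open valve bay, x -58 to +58, y -194 to +3 mm, floor at z = 8. +y half: closed deck at z = 46, level with the ledges the cover slides on. Lips (5 mm thick at the sides, 6 at the ends) rise to z = 56
- cover: Loose flat aluminium cover, 127 (x) by 192 (y) by 5 mm, about 0.3 kg, with a rib on top; origin: centre of its underside, at manifold z = 46 mm, axes as the manifold's. It starts over the valve bay (centre at manifold y about -94 mm) and slides along the manifold's y between the lips, with 1.5 mm play at either side, until the end lip stops it at y = +98 mm
- rib (a point): Centre of the rib on the cover: an upright bar 80 mm long (x), 10 mm thick (y), standing 20 mm above the cover's top face (manifold z = 51 to 71 mm); this point is at manifold z = 61 mm. Pushing the rib toward +y with a few newtons slides the cover
- disc_valve: Brass body of the marked valve, 34 x 24 mm, fixed on the bay floor; origin at its underside centre, on the vertical axis of its handle, axes as the manifold's. It stands in one of two places in the bay, at manifold x about +25 mm, y about -135 or -60 mm; the plain valve has the other
- disc_tip (a point): Centre of the round steel disc, 24 mm across, 12 mm high, at the end of the marked valve's handle, 42 mm from the handle's axis and at manifold z = 31 mm (the disc spans z = 26 to 38 mm, the handle's bar, 10 mm wide, z = 26 to 36 mm)
- disc_handle (a joint): Angle of the marked handle, rad: at 0 (open) it points to the manifold's -x, toward the robot; shutting swings its tip toward the manifold's +y, to the stop at 1.571 (shut, pointing to +y). It starts between 0 and 0.2, turns with about 3 N at the disc and stays where it is left
- plain_valve: Brass body of the other valve, same as the marked one's; to be left alone
- plain_tip (a point): Point on the plain straight handle of the other valve, a steel bar 10 mm wide and 10 mm high (manifold z = 26 to 36 mm), 42 mm from its axis; the bar ends 12 mm beyond this point
- plain_handle (a joint): Angle of the plain handle, rad, as for the other; starts between 0 and 0.2 and must stay as it is
- wax_tin: Loose flat round tin, 60 mm across, 16 mm high, behind the box; origin at its underside centre
- graver: Loose graver with a dark mushroom handle, 112 mm long, 28 mm thick, lying to the right of the box
- brass_cap: Loose knurled brass cap, 26 mm across, 24 mm high, standing to the left of the box; origin at its underside centre

How it is judged:
By the outcome, as a careful person would: the job done as asked, in the order asked, and still so for the second after the job is handed in, with the robot touching nothing.
It also fails if it takes over 48 s, if anything falls off the work surface, if the arm or the gripper's body presses on something with over 40 N, if the wrist force passes 120 N, or if a joint passes its speed limit or range.

## Robot

A 7-joint arm with a two-finger parallel gripper is mounted at the origin on a cart in front of the work surface, level with it; the furniture and walls round the work are solid. World frame = base frame: x ahead of the robot, y to its left, z up, the work surface at z = 0. Lengths are in mm, angles in rad, forces in N, time in s.
With the tool pointing down it reaches from about 350 to 900 mm from the base axis. Payload 19.9 kg.
Tool frame: the origin (TCP) lies midway between the tips of the shut fingers; the grasp point (between the pads) lies behind it (r.pinch_z is the z of the grasp point in the tool frame, in mm); z points along the fingers, y is the line along which they close (so a half turn about z gives the same grasp; the last joint's range is limited). The gripper opens to 85 mm and grips with 20 to 120 N. Pads are 22 mm wide; open, the fingers measure 114 mm over their backs; the gripper's body (76 mm by 85 mm) begins 54 mm behind the grasp point. The pads swing forward as they close: fully open they stand 13 mm farther back than shut.
Start: joints at [1.288, 0.417, -0.01, 1.614, 0.005, 1.111, -0.053], TCP at [149.653, -606.799, 231.26] pointing down, gripper open.
Joint ranges: [-2.81, 2.81], [-0.39, 2.02], [-1.27, 1.25], [0.06, 2.57], [-1.19, 4.33], [0.19, 2], [-2.82, 2.82]. Speed limits (rad/s): [1.89, 1.89, 2.39, 2.39, 3.01, 3.01, 3.01].

## Interface

Orientations are given as a 3x3 rotation matrix whose columns are the frame's x, y, z axes.
In Python, from station import status, optics, ticket, r gives the robot as it stands.
- The arm moves only by the shell command python3 -m jog 'ROWS'. ROWS is JSON, a list of rows, each a list of 7 numbers: the turn, a rotation vector about the tool's x, y, z in rad, then the shift along the tool's x, y, z in m, then the gripper's target within -1 to 1 (fully open at 1, half-way at 0, shut at -1). A call has 1 to 20 rows; each row shifts and turns the commanded pose from where the row before left it, along the tool's axes as they then stand; what a row does not reach is not made up. A row lasts 1/10 s, in which the tool goes at most 50 mm and 8.59 degrees, less where a joint would pass 70% of its speed; a pose out of reach is approached as far as the arm can. A call with a gripper value outside its range is refused whole. The fingers move at their own pace and stop on an object; the grip force is fixed at half the most. Time passes only in rows, so rows that do not move let the fingers close. It gives the time, the measured TCP pose, the force, the opening and the grip force at its end, in the units of the state.
- status.read_state(): the state, without advancing time (a new reading comes with each control period).
- optics.camera(name): name is "scene" or "top" or "wrist"; returns (picture, depth): 384x512x3 uint8, red, green, blue; 384x512 float32, mm along the optical axis (not along the pixel's ray), 0 where there is no reading.
- optics.calibration(name): a dict with "intrinsics" (3x3 intrinsics, pixels), "dist_coeffs" ([k1, k2, p1, p2, k3] as OpenCV has them; the pictures are not rectified), "R" (3x3) and "t" (3): a world point X has camera coordinates R X + t. Camera axes: x right, y down, z forward; pixel columns grow to the right and rows downward; lengths in mm; the calibration is good to about 2 mm. A picture is of the moment at which its call begins: read the wrist's pose just before it. calibration takes no time and is no camera call; for the wrist camera it gives the pose at the moment of the call.
- ticket.hand_in(): hands the job in; it is judged then, once.
The state is a dict: "t": time; "qpos": joint angles; "qvel": joint speeds; "joint_efforts": joint torques, N m; "tool_pos": TCP position; "tcp_rot": TCP orientation; "ft_force": force on the tool from outside, world axes, zero at the start; "wrist_torque": the same for the moment, N m; "opening": opening from 0.0 (shut) to 1.0 (fully open); "gripper_force": force on a finger pad.
Only numpy, scipy, OpenCV 4.12 (cv2) and the standard library are available. Lean on these libraries where they do the work, as an engineer would, in place of code of your own. Each camera call takes 0.05 s, during which the arm holds its last target. There are 200 camera calls.

## Working session

There is one attempt and no reset: what is moved stays moved. The work goes in short steps, Python scripts to look and compute and a shell command to move; the robot and the scene stay as the last step left them, time stands still between calls to the robot, and variables do not carry over. Pictures are saved under pics/ and viewed, at most 10 in all, crops included, and the job is handed in when it is done.

```bash
mkdir -p pics; python3 - <<'E'
from station import status, optics, r
import cv2,numpy as np
s=status.read_state();print(s['t'],s['tool_pos'],np.round(s['tcp_rot'],3).tolist(),s['opening'],r.pinch_z)
for n in('top','scene'):
    p,d=optics.camera(n);cv2.imwrite(f'pics/{n}0.png',p[:,:,::-1]);np.savez(f'{n}0.npz',p=p,d=d)
    c=optics.calibration(n);print(n,np.round(c['intrinsics'],1).tolist(),c['dist_coeffs'],np.round(c['R'],3).tolist(),c['t'])
E
```

```text
0.0 [ 149.55865074 -606.4857677   230.64384964] [[0.971, 0.239, -0.0], [0.239, -0.971, 0.001], [-0.0, -0.001, -1.0]] 1.0016681835960157 -18.700000000000003
top [[361.2, 0.0, 260.6], [0.0, 361.2, 191.3], [0.0, 0.0, 1.0]] [0.00637624 0.         0.         0.         0.        ] [[0.042, -0.999, 0.001], [-0.976, -0.041, -0.214], [0.214, 0.008, -0.977]] [ 27.48923057 522.35407734 797.80265007]
scene [[417.1, 0.0, 251.4], [0.0, 417.1, 186.5], [0.0, 0.0, 1.0]] [-0.15415606  0.          0.          0.          0.        ] [[-0.506, -0.863, -0.007], [-0.375, 0.228, -0.899], [0.777, -0.452, -0.439]] [263.82857725 242.36622353 928.48774915]
```

View pics/top0.png

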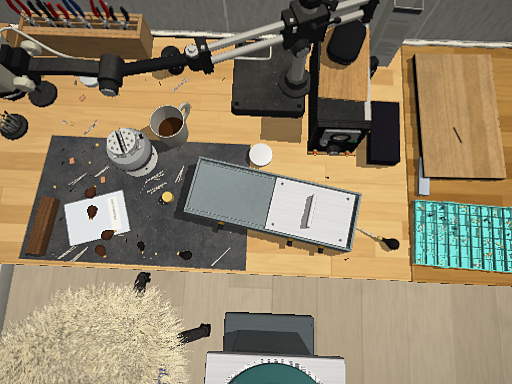

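View pics/scene0.png

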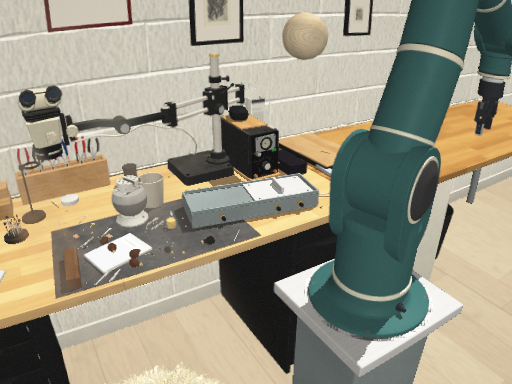

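The top view shows the box with corners at about (200,157), (361,190), (353,250) and (184,215). The white cover is on its right half, with the rib running from about (313,194) to (303,228). The cap is at (167,197), the tin at (260,154) and the graver at (390,243). The scene view agrees with this and shows open space above the box.

```bash
cat > h.py <<'E'
import numpy as np,cv2
from station import optics,status
def cast(c,uv,z):
    uv=np.asarray(uv,float).reshape(-1,1,2)
    n=cv2.undistortPoints(uv,c['intrinsics'],np.array(c['dist_coeffs'])).reshape(-1,2)
    R=np.array(c['R']);o=-R.T@np.array(c['t']);d=np.c_[n,np.ones(len(n))]@R
    return o+d*((z-o[2])/d[:,2])[:,None]
def cloud(c,dep):
    v,u=np.mgrid[:384,:512];uv=np.stack([u,v],-1).reshape(-1,1,2).astype(float)
    n=cv2.undistortPoints(uv,c['intrinsics'],np.array(c['dist_coeffs'])).reshape(-1,2)
    R=np.array(c['R']);X=(np.c_[n,np.ones(len(n))]*dep.reshape(-1,1)-np.array(c['t']))@R
    return X.reshape(384,512,3)
def man(P,M): # world->manifold, M=(x,y,yaw)
    a=M[2];d=np.asarray(P)[...,:2]-np.array(M[:2])
    return np.stack([d[...,0]*np.cos(a)+d[...,1]*np.sin(a),-d[...,0]*np.sin(a)+d[...,1]*np.cos(a)],-1)
E
python3 - <<'E'
from h import *
c=optics.calibration('top');f=np.load('top0.npz');X=cloud(c,f['d'])
v,u=np.mgrid[:384,:512]
w=(u>170)&(u<375)&(v>145)&(v<262)
bad=f['d']==0
m=(w&(X[...,2]>35)&(X[...,2]<85)&~bad).astype(np.uint8)
n,l,st,_=cv2.connectedComponentsWithStats(m);k=1+st[1:,4].argmax();m=l==k
print('box pix',st[k]);P=X[m]
print('z pct',np.percentile(P[:,2],[1,10,50,90,99]))
rc=cv2.minAreaRect(P[:,:2].astype(np.float32));print('rect',rc,cv2.boxPoints(rc).tolist())
print('corner cast z56',cast(c,[(200,157),(361,190),(353,250),(184,215)],56).round().tolist())
rb=m&(X[...,2]>61);Q=X[rb];print('rib',len(Q),Q.mean(0),cv2.minAreaRect(Q[:,:2].astype(np.float32)))
print('tin',cast(c,[(260,154)],16),'cap',cast(c,[(167,197)],24),'graver',cast(c,[(360,232),(392,244)],14))
E
```

```text
box pix [ 183  156  179   96 9947]
z pct [41.60656904 44.42553008 49.19975935 54.36858386 69.62364339]
rect ((496.11114501953125, 20.23626708984375), (400.05743408203125, 140.46339416503906), 78.97516632080078) [[388.9232482910156, -162.67007446289062], [526.7943115234375, -189.53152465820312], [603.299072265625, 203.14260864257812], [465.427978515625, 230.00405883789062]]
corner cast z56 [[599.0, 199.0, 56.0], [534.0, -188.0, 56.0], [392.0, -167.0, 56.0], [457.0, 225.0, 56.0]]
rib 157 [477.55778259 -68.5140111   69.99131905] ((478.21673583984375, -69.01496124267578), (10.043098449707031, 78.73291778564453), 79.28614044189453)
tin [[626.28361632  55.06574892  16.        ]] cap [[503.97873829 277.68305908  24.        ]] graver [[ 439.12443004 -195.49424059   14.        ]
 [ 413.46461606 -271.88897867   14.        ]]
```

```bash
python3 -m jog '[[0,0,0.1446,0,0,0,-1],[0,0,0.1446,0,0,0,-1],[0,0,0.1446,0,0,0,-1],[0,0,0,0.0138,-0.0347,0,-1],[0,0,0,0.0138,-0.0347,0,-1],[0,0,0,0.0138,-0.0347,0,-1],[0,0,0,0.0138,-0.0347,0,-1],[0,0,0,0.0138,-0.0347,0,-1],[0,0,0,0.0138,-0.0347,0,-1],[0,0,0,0.0138,-0.0347,0,-1],[0,0,0,0.0138,-0.0347,0,-1],[0,0,0,0.0138,-0.0347,0,-1],[0,0,0,0.0138,-0.0347,0,-1],[0,0,0,0.0138,-0.0347,0,-1],[0,0,0,0.0138,-0.0347,0,-1],[0,0,0,0.0138,-0.0347,0,-1],[0,0,0,0.0138,-0.0347,0,-1],[0,0,0,0.0138,-0.0347,0,-1],[0,0,0,0.0138,-0.0347,0,-1]]'
cat >> h.py <<'E'
M=(496.1,20.2,np.deg2rad(-11.02))
def where():
    s=status.read_state();T=s['tcp_rot']
    print('t',s['t'],'man',man(s['tool_pos'],M).round(1),'z',s['tool_pos'][2].round(1),'F',np.round(s['ft_force'],1),'op',s['opening'],'yaw err deg',np.rad2deg(np.arctan2(T[1][0],T[0][0])-M[2]).round(2),'tilt',np.round([T[0][2],T[1][2]],3),'F man',man(np.r_[M[0]+s['ft_force'][0],M[1]+s['ft_force'][1]],M).round(1))
E
python3 - <<'E'
from h import *
where()
p,d=optics.camera('wrist');cv2.imwrite('pics/w1.png',p[:,:,::-1])
E
```

```text
t: 2.0
tool_pos: [472.8, -102.5, 231.2]
tcp_rot: [[0.982, -0.191, -0.0], [-0.191, -0.982, 0.0], [-0.0, 0.0, -1.0]]
ft_force: [1.2, -0.9, 1.6]
opening: -0.0
gripper_force: 0.0
t 2.0 man [   0.6 -124.9] z 231.2 F [ 1.2 -0.9  1.6] op -0.00017675251270200308 yaw err deg 0.02 tilt [-0.  0.] F man [ 1.3 -0.6]
```

View pics/w1.png

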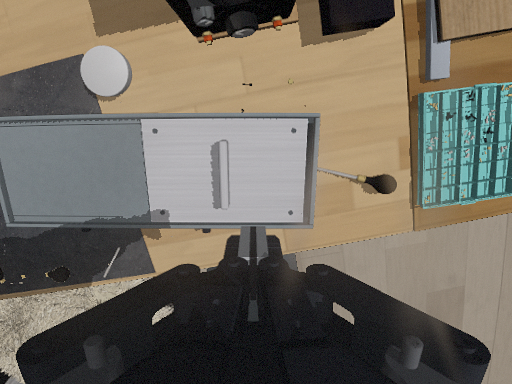

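The wrist view shows the box squarely, with the rib centred at (223,174) and the box's right corners at (318,117) and (313,227). The finger tips are at about (252,235).

```bash
python3 - <<'E'
from h import *
c=optics.calibration('wrist')
print('rib',man(cast(c,[(223,141),(223,174),(223,208)],71),M).round(1).tolist(),'corners',man(cast(c,[(319,115),(313,227)],56),M).round(1).tolist())
E
python3 -m jog '[[0,0,0,0,0,0.034,-1],[0,0,0,0,0,0.034,-1],[0,0,0,0,0,0.034,-1],[0,0,0,0,0,0.034,-1],[0,0,0,0,0,0.02,-1],[0,0,0,0,0,0,-1],[0,0,0,0,0,0,-1]]'; python3 -c "
from h import *
where()"
```

```text
rib [[42.9, -85.3], [6.2, -84.5], [-34.2, -83.5]] corners [[71.0, -191.5], [-63.9, -193.4]]
t: 2.75
tool_pos: [472.4, -103.8, 75.7]
tcp_rot: [[0.982, -0.191, -0.0], [-0.191, -0.982, 0.0], [-0.0, -0.0, -1.0]]
ft_force: [0.5, 0.6, 0.2]
opening: 0.002
gripper_force: 0.0
t 2.75 man [   0.5 -126.3] z 75.7 F [0.5 0.6 0.2] op 0.001557440134885887 yaw err deg 0.03 tilt [-0.  0.] F man [0.4 0.7]
```

```bash
python3 - <<'E'
from h import *
for n in('wrist','top'):
    c=optics.calibration(n);p,d=optics.camera(n);X=cloud(c,d);Y=man(X,M)
    if n=='wrist': cv2.imwrite('pics/w2.png',p[:,:,::-1])
    ok=(d>0)&(abs(Y[...,0])<60)&(Y[...,1]>-108)&(Y[...,1]<-50)
    b=ok&(X[...,2]>63)&(X[...,2]<78);print(n,b.sum(),'rib',cv2.minAreaRect(Y[b].astype(np.float32)),X[b][:,2].mean(),'cover z',np.median(X[ok&~b][:,2]))
E
```

```text
wrist 1818 rib ((8.326963424682617, -90.70421600341797), (67.97283172607422, 10.536786079406738), 0.3361366391181946) 69.74682667997196 cover z 132.55518282003504
top 93 rib ((-0.5478363037109375, -90.82627868652344), (78.91627502441406, 10.055855751037598), 0.14832456409931183) 69.89723445859669 cover z 422.1635186659548
```

View pics/w2.png

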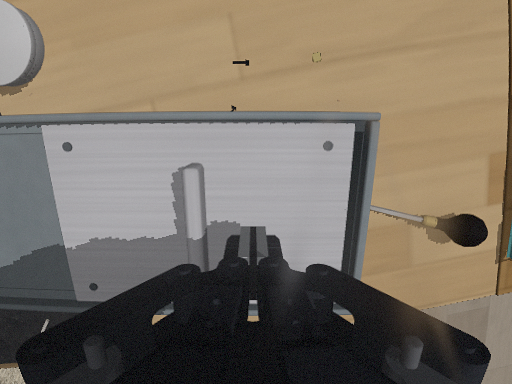

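The fingers sit right of the rib, which is at about (195,200), and over the cover's bare part. Both cameras put the rib at y=-91. I'll lower and push.

```bash
python3 -m jog '[[0,0,0,0,0,0.009,-1],[0,0,0,0,0,0.009,-1],[0,0,0,0,0,0,-1],[0,0,0,0,-0.005,0,-1],[0,0,0,0,-0.005,0,-1],[0,0,0,0,-0.005,0,-1],[0,0,0,0,-0.01,0,-1],[0,0,0,0,-0.01,0,-1]]'; python3 -c "
from h import *
where()"
python3 -m jog '[[0,0,0,0,-0.012,0,-1],[0,0,0,0,-0.012,0,-1],[0,0,0,0,-0.012,0,-1],[0,0,0,0,-0.012,0,-1],[0,0,0,0,-0.012,0,-1],[0,0,0,0,-0.012,0,-1],[0,0,0,0,-0.012,0,-1],[0,0,0,0,-0.012,0,-1],[0,0,0,0,-0.012,0,-1],[0,0,0,0,-0.012,0,-1],[0,0,0,0,-0.008,0,-1],[0,0,0,0,-0.005,0,-1],[0,0,0,0,0,0,-1]]'; python3 -c "
from h import *
where()"
```

```text
t: 3.65
tool_pos: [479.2, -68.9, 57.4]
tcp_rot: [[0.982, -0.191, 0.0], [-0.191, -0.982, -0.0], [0.0, 0.0, -1.0]]
ft_force: [-0.3, -1.7, 1.3]
opening: 0.003
gripper_force: 1.3
t 3.65 man [  0.5 -90.7] z 57.4 F [-0.3 -1.7  1.3] op 0.0028129550800064275 yaw err deg 0.01 tilt [ 0. -0.] F man [ 0.  -1.7]
t: 4.95
tool_pos: [504.4, 61.9, 57.2]
tcp_rot: [[0.982, -0.19, 0.0], [-0.19, -0.982, 0.001], [-0.0, -0.001, -1.0]]
ft_force: [-0.3, -0.9, 0.4]
opening: 0.002
gripper_force: 0.0
t 4.95 man [ 0.2 42.5] z 57.2 F [-0.3 -0.9  0.4] op 0.0020249707965802736 yaw err deg 0.08 tilt [0.    0.001] F man [-0.1 -1. ]
```

```bash
python3 -m jog '[[0,0,0,0,-0.006,0,-1],[0,0,0,0,-0.006,0,-1],[0,0,0,0,-0.006,0,-1],[0,0,0,0,-0.005,0,-1],[0,0,0,0,-0.003,0,-1],[0,0,0,0,-0.002,0,-1],[0,0,0,0,-0.002,0,-1],[0,0,0,0,-0.002,0,-1],[0,0,0,0,0,0,-1]]'; python3 - <<'E'
from h import *
where()
c=optics.calibration('top');p,d=optics.camera('top');X=cloud(c,d);Y=man(X,M)
ok=(d>0)&(abs(Y[...,0])<60)&(Y[...,1]>40)&(Y[...,1]<120)&(X[...,2]>63)&(X[...,2]<78)
print(cv2.minAreaRect(Y[ok].astype(np.float32)))
cv2.imwrite('pics/t3.png',cv2.resize(p[130:270,150:390,::-1],None,fx=3,fy=3))
E
```

```text
t: 5.85
tool_pos: [510.6, 92.7, 57.3]
tcp_rot: [[0.982, -0.191, 0.0], [-0.191, -0.982, 0.0], [0.0, -0.0, -1.0]]
ft_force: [-0.4, -0.7, 0.3]
opening: 0.004
gripper_force: 0.0
t 5.85 man [ 0.3 73.9] z 57.3 F [-0.4 -0.7  0.3] op 0.0043049362019399705 yaw err deg 0.03 tilt [0. 0.] F man [-0.3 -0.8]
((0.0, 0.0), (0.0, 0.0), 0.0)
```

View pics/t3.png

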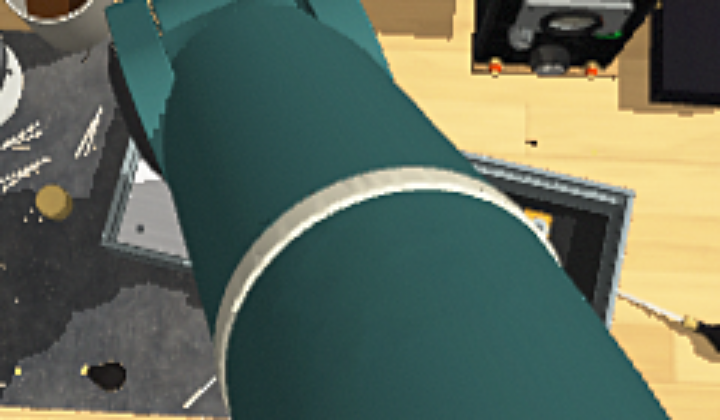

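The arm hides the rib, but the cover's left end is near the lip at about (135,170) in the crop. I'll keep pushing gently until the force shows the stop.

```bash
for i in 1; do python3 -m jog '[[0,0,0,0,-0.0015,0,-1],[0,0,0,0,-0.0015,0,-1],[0,0,0,0,-0.0015,0,-1],[0,0,0,0,0,0,-1]]'; done; python3 -c "
from h import *
where()"
```

```text
t: 6.3
tool_pos: [511.4, 97.0, 57.3]
tcp_rot: [[0.982, -0.191, 0.0], [-0.191, -0.982, 0.0], [-0.0, -0.0, -1.0]]
ft_force: [-0.2, -1.3, 0.0]
opening: -0.001
gripper_force: 0.3
t 6.3 man [ 0.3 78.3] z 57.3 F [-0.2 -1.3  0. ] op -0.0007162096765563506 yaw err deg 0.03 tilt [0. 0.] F man [ 0.  -1.3]
```

```bash
python3 -m jog '[[0,0,0,0,-0.0015,0,-1],[0,0,0,0,-0.0015,0,-1],[0,0,0,0,0,0,-1]]'; python3 -c "
from h import *
where()"; python3 -m jog '[[0,0,0,0,-0.0015,0,-1],[0,0,0,0,-0.0015,0,-1],[0,0,0,0,0,0,-1]]'; python3 -c "
from h import *
where()"
```

```text
t: 6.6
tool_pos: [511.8, 98.0, 57.2]
tcp_rot: [[0.981, -0.192, -0.001], [-0.192, -0.981, -0.002], [-0.001, 0.002, -1.0]]
ft_force: [-2.1, -13.1, 5.6]
opening: 0.006
gripper_force: 6.4
t 6.6 man [ 0.5 79.3] z 57.2 F [ -2.1 -13.1   5.6] op 0.005825307947495232 yaw err deg -0.06 tilt [-0.001 -0.002] F man [  0.5 -13.3]
t: 6.9
tool_pos: [511.8, 98.4, 57.1]
tcp_rot: [[0.981, -0.194, -0.003], [-0.194, -0.981, -0.005], [-0.002, 0.006, -1.0]]
ft_force: [-6.3, -27.6, 13.5]
opening: 0.001
gripper_force: 14.3
t 6.9 man [ 0.5 79.8] z 57.1 F [ -6.3 -27.6  13.5] op 0.0009346875858995143 yaw err deg -0.18 tilt [-0.003 -0.005] F man [ -0.9 -28.3]
```

The force rose to 28 N, so the cover is at its stop. I'll back off, rise, and look into the bay.

```bash
python3 -m jog '[[0,0,0,0,0.006,0,-1],[0,0,0,0,0.008,0,-1],[0,0,0,0,0.008,0,-1],[0,0,0,0,0.01,-0.02,-1],[0,0,0,-0.005,0.02,-0.03,-1],[0,0,0,-0.005,0.03,-0.03,-1],[0,0,0,-0.01,0.03,-0.03,-1],[0,0,0,-0.01,0.03,-0.02,-1],[0,0,0,-0.01,0.03,0,-1],[0,0,0,-0.01,0.01,0,-1],[0,0,0,0,0,0,-1],[0,0,0,0,0,0,-1],[0,0,0,0,0,0,-1]]'; python3 - <<'E'
from h import *
where()
import pickle
c=optics.calibration('wrist');p,d=optics.camera('wrist');cv2.imwrite('pics/w4.png',p[:,:,::-1]);pickle.dump((c,p,d),open('w4.pkl','wb'))
X=cloud(c,d);Y=man(X,M)
b=(d>0)&(abs(Y[...,0])<60)&(Y[...,1]>60)&(Y[...,1]<130)&(X[...,2]>63)&(X[...,2]<78)
print(b.sum(),b.any() and cv2.minAreaRect(Y[b].astype(np.float32)))
E
```

```text
t: 8.2
tool_pos: [429.2, -65.5, 187.1]
tcp_rot: [[0.982, -0.189, -0.0], [-0.189, -0.982, 0.0], [-0.0, -0.0, -1.0]]
ft_force: [0.2, 0.1, 0.1]
opening: -0.003
gripper_force: 0.0
t 8.2 man [-49.3 -96.9] z 187.1 F [0.2 0.1 0.1] op -0.0027453710159505503 yaw err deg 0.1 tilt [-0.  0.] F man [0.1 0.1]
1146 ((1.6654548645019531, 97.71607208251953), (11.413606643676758, 79.36913299560547), 89.81632995605469)
```

View pics/w4.png

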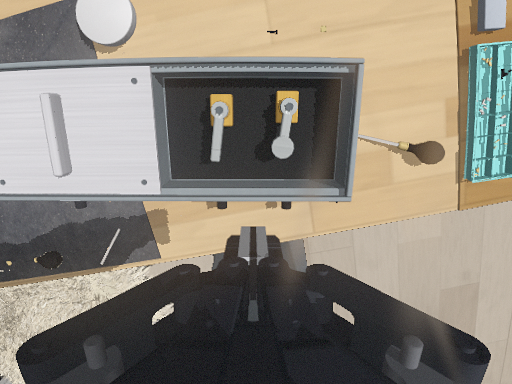

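The cover is fully left, with its rib at y=+97.7. The disc valve is the right one, with the disc at (283,147) and its axis at (288,107). The plain handle ends at (216,160).

```bash
python3 - <<'E'
from h import *
import pickle
c,p,d=pickle.load(open('w4.pkl','rb'));X=cloud(c,d);Y=man(X,M)
print('disc',man(cast(c,[(283,147)],38),M).round(1),'axis',man(cast(c,[(288,107)],38),M).round(1),'plain tip/axis',man(cast(c,[(216,160),(219,109)],36),M).round(1).tolist())
for n,(u,v) in dict(disc=(283,147),plain=(216,155),floor=(250,160)).items(): print(n,Y[v,u].round(1),X[v,u,2].round(1))
b=(d>0)&(X[...,2]>28)&(X[...,2]<48)&(Y[...,0]>-34)&(Y[...,0]<0)
for lo,hi in((-175,-105),(-95,-30)):
    k=b&(Y[...,1]>lo)&(Y[...,1]<hi);Q=Y[k];print(k.sum(),Q.mean(0),np.percentile(Q,[1,99],axis=0).round(1).tolist())
E
```

```text
disc [[ -13.7 -127.7]] axis [[  26.9 -131.6]] plain tip/axis [[-28.0, -56.4], [24.8, -61.2]]
disc [ -13.9 -127.8] 36.2
plain [-22.7 -56.5] 35.4
floor [-32.5 -92.6] 8.3
426 [ -12.50169096 -126.51786043] [[-24.3, -137.4], [-0.4, -115.4]]
268 [-14.08540607 -56.23802863] [[-28.1, -62.3], [-0.5, -49.8]]
```

```bash
python3 -m jog '[[0,0,0,0.011,0.022,0,-1],[0,0,0,0.01,0.022,0,-1],[0,0,0,0.01,0.021,0.01,-1],[0,0,0,0,0,0.03,-1],[0,0,0,0,0,0.03,-1],[0,0,0,0,0,0.03,-1],[0,0,0,0,0,0.02,-1],[0,0,0,0,0,0.007,-1],[0,0,0,0,0,0,-1],[0,0,0,0,0,0,-1]]'; python3 - <<'E'
from h import *
where()
p,d=optics.camera('wrist');cv2.imwrite('pics/w5.png',p[:,:,::-1])
E
```

```text
t: 9.25
tool_pos: [447.4, -136.0, 61.0]
tcp_rot: [[0.982, -0.19, 0.001], [-0.19, -0.982, -0.0], [0.001, -0.0, -1.0]]
ft_force: [0.4, 0.0, 0.3]
opening: -0.003
gripper_force: 0.0
t 9.25 man [ -18.  -162.6] z 61.0 F [0.4 0.  0.3] op -0.003316857111071439 yaw err deg 0.05 tilt [ 0.001 -0.   ] F man [0.4 0.1]
```

View pics/w5.png

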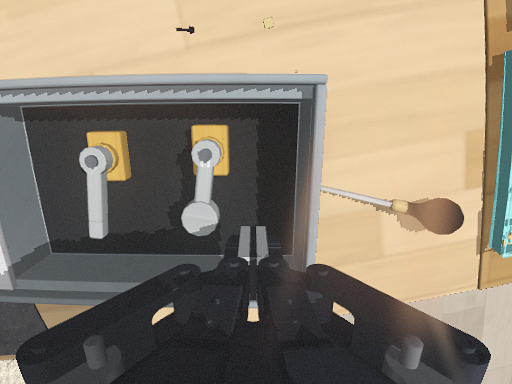

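The shut fingers at (252,240) are right of the disc at (201,217) and inside the bay walls. I'll lower slowly.

```bash
python3 -m jog '[[0,0,0,0,0,0.01,-1],[0,0,0,0,0,0.01,-1],[0,0,0,0,0,0.008,-1],[0,0,0,0,0,0.006,-1],[0,0,0,0,0,0.005,-1],[0,0,0,0,0,0,-1],[0,0,0,0,0,0,-1]]'; python3 - <<'E'
from h import *
where()
E
```

```text
t: 10.0
tool_pos: [446.8, -136.1, 21.3]
tcp_rot: [[0.982, -0.191, -0.0], [-0.191, -0.982, 0.0], [-0.0, -0.0, -1.0]]
ft_force: [0.9, 0.2, -0.5]
opening: -0.001
gripper_force: 0.0
t 10.0 man [ -18.5 -162.9] z 21.3 F [ 0.9  0.2 -0.5] op -0.0014101343253624169 yaw err deg 0.02 tilt [-0.  0.] F man [0.9 0.4]
```

```bash
python3 -m jog '[[0,0,0,-0.0004,-0.006,0,-1],[0,0,0,-0.0004,-0.006,0,-1],[0,0,0,-0.0004,-0.006,0,-1],[0,0,0,-0.0004,-0.006,0,-1],[0,0,0,-0.0004,-0.006,0,-1],[0,0,0,-0.0004,-0.006,0,-1],[0,0,0,0,0,0,-1]]'; python3 -c "
from h import *
where()"; python3 -m jog '[[0,0,0,0.003,-0.0043,0,-1],[0,0,0,0.003,-0.0043,0,-1],[0,0,0,0.003,-0.0043,0,-1],[0,0,0,0,0,0,-1]]';  python3 - <<'E'
from h import *
where()
p,d=optics.camera('wrist');cv2.imwrite('pics/w6.png',p[:,:,::-1])
E
```

```text
t: 10.7
tool_pos: [451.1, -99.2, 21.2]
tcp_rot: [[0.982, -0.19, -0.001], [-0.19, -0.982, 0.001], [-0.001, -0.0, -1.0]]
ft_force: [-0.9, 0.1, 0.1]
opening: 0.0
gripper_force: 0.4
t 10.7 man [ -21.4 -125.8] z 21.2 F [-0.9  0.1  0.1] op 0.00014138815759735915 yaw err deg 0.1 tilt [-0.001  0.001] F man [-0.9 -0. ]
t: 11.1
tool_pos: [462.8, -88.8, 21.2]
tcp_rot: [[0.982, -0.19, -0.0], [-0.19, -0.982, 0.0], [-0.0, -0.0, -1.0]]
ft_force: [-0.4, 0.6, -0.8]
opening: -0.002
gripper_force: 0.5
t 11.1 man [ -11.8 -113.3] z 21.2 F [-0.4  0.6 -0.8] op -0.002402498908749824 yaw err deg 0.06 tilt [-0.  0.] F man [-0.5  0.5]
```

View pics/w6.png

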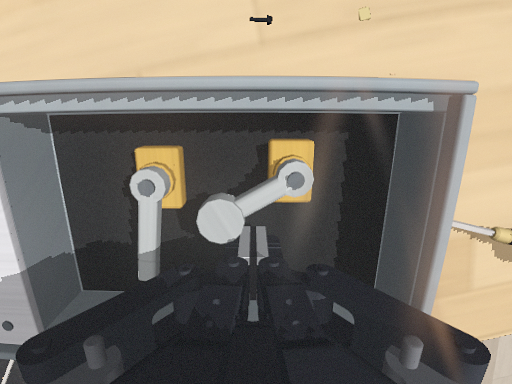

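The handle is at about 60° with the disc at (221,218) and the finger behind it. The plain handle is untouched. I'll continue the arc and then press +x to the stop.

```bash
python3 -m jog '[[0,0,0,0.003,-0.003,0,-1],[0,0,0,0.003,-0.003,0,-1],[0,0,0,0.003,-0.003,0,-1],[0,0,0,0.003,-0.003,0,-1],[0,0,0,0.002,0,0,-1],[0,0,0,0,0,0,-1]]'; python3 -c "
from h import *
where()"; python3 -m jog '[[0,0,0,0.0015,0,0,-1],[0,0,0,0.0015,0,0,-1],[0,0,0,0,0,0,-1]]';  python3 - <<'E'
from h import *
where()
E
```

```text
t: 11.75
tool_pos: [478.8, -79.8, 21.2]
tcp_rot: [[0.982, -0.19, 0.0], [-0.19, -0.982, 0.001], [-0.0, -0.001, -1.0]]
ft_force: [-1.6, 0.6, -0.5]
opening: 0.002
gripper_force: 0.4
t 11.75 man [   2.2 -101.4] z 21.2 F [-1.6  0.6 -0.5] op 0.0017462765694286736 yaw err deg 0.06 tilt [0.    0.001] F man [-1.7  0.2]
t: 12.05
tool_pos: [481.6, -80.8, 21.3]
tcp_rot: [[0.982, -0.191, -0.0], [-0.191, -0.982, 0.0], [-0.0, -0.0, -1.0]]
ft_force: [-2.2, 1.8, 0.2]
opening: -0.0
gripper_force: 1.1
t 12.05 man [   5.1 -101.9] z 21.3 F [-2.2  1.8  0.2] op -4.302091520031916e-05 yaw err deg 0.02 tilt [-0.  0.] F man [-2.5  1.3]
```

```bash
python3 -m jog '[[0,0,0,0.0015,0,0,-1],[0,0,0,0.0015,0,0,-1],[0,0,0,0,0,0,-1]]'; python3 -c "
from h import *
where()"; 
```

```text
t: 12.35
tool_pos: [482.8, -81.2, 20.9]
tcp_rot: [[0.982, -0.191, -0.004], [-0.191, -0.982, 0.0], [-0.004, 0.0, -1.0]]
ft_force: [-11.8, 3.4, 5.5]
opening: 0.002
gripper_force: 5.5
t 12.35 man [   6.4 -102.1] z 20.9 F [-11.8   3.4   5.5] op 0.002320195784298816 yaw err deg 0.03 tilt [-0.004  0.   ] F man [-12.3   1.1]
```

```bash
python3 - <<'E'
from h import *
p,d=optics.camera('wrist');cv2.imwrite('pics/w7.png',p[:,:,::-1])
E
```

```text
(no output)
```

View pics/w7.png

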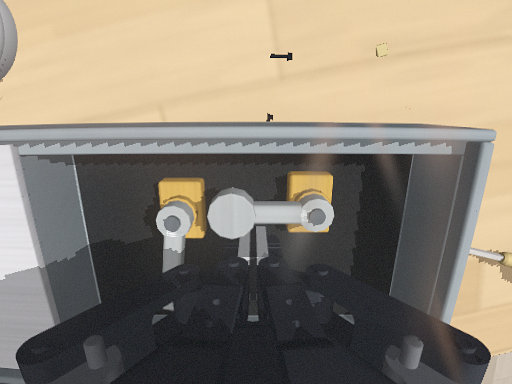

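The handle now points left along the box, from (316,215) to (232,214), and the force is rising at the stop. I'll press a little more, then retreat −x, lift, and check.

```bash
python3 -m jog '[[0,0,0,0.001,0,0,-1],[0,0,0,0,0,0,-1],[0,0,0,-0.006,0,0,-1],[0,0,0,-0.008,0.002,0,-1],[0,0,0,-0.008,0.002,0,-1],[0,0,0,0,0,0,-1],[0,0,0,0,0,-0.02,-1],[0,0,0,0,0,-0.03,-1],[0,0,0,0,0,-0.03,-1],[0,0,0,-0.01,0,-0.03,-1],[0,0,0,-0.01,0,-0.03,-1],[0,0,0,-0.01,0,-0.02,-1],[0,0,0,0,0,0,-1],[0,0,0,0,0,0,-1]]'; python3 - <<'E'
from h import *
where()
c=optics.calibration('wrist');p,d=optics.camera('wrist');cv2.imwrite('pics/w8.png',p[:,:,::-1])
X=cloud(c,d);Y=man(X,M)
b=(d>0)&(abs(Y[...,0])<60)&(Y[...,1]>60)&(Y[...,1]<130)&(X[...,2]>63)&(X[...,2]<78)
print(b.sum(),b.any() and cv2.minAreaRect(Y[b].astype(np.float32)))
E
```

```text
t: 13.8
tool_pos: [434.0, -75.8, 181.5]
tcp_rot: [[0.982, -0.191, 0.001], [-0.191, -0.982, -0.0], [0.001, 0.0, -1.0]]
ft_force: [0.0, -0.0, -0.7]
opening: 0.002
gripper_force: 0.0
t 13.8 man [ -42.6 -106.1] z 181.5 F [ 0.  -0.  -0.7] op 0.002208711922533261 yaw err deg 0.01 tilt [ 0.001 -0.   ] F man [ 0. -0.]
1183 ((1.885986328125, 97.427978515625), (11.303637504577637, 79.0354995727539), 89.24893951416016)
```

View pics/w8.png

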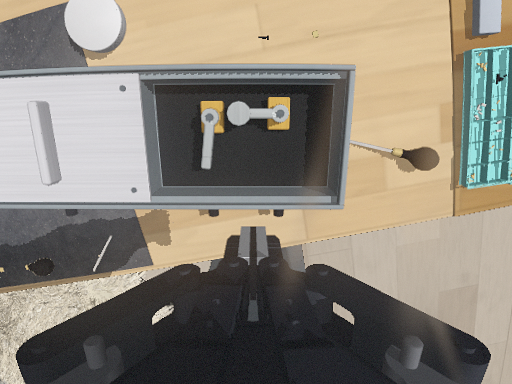

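The disc handle is shut, pointing left from (280,114) to (239,113). The plain handle, the tin and the graver look unchanged, and the cover is seated at the left end.

```bash
python3 -c "
from station import ticket
print(ticket.hand_in())"
```

```text
the job is handed in; nothing more can be done
None
```

The cover is slid fully to the left end and seated, the disc handle is shut against its stop, and the plain handle, tin and graver look unmoved; the brass cap was not in the last picture. The job was handed in at about 14 s.

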